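# Poke the dried plug out of an extruder barrel

## Robot

A 6-joint arm with a two-finger parallel gripper is mounted at the origin on the work surface; the furniture and walls round the work are solid. World frame = base frame: x ahead of the robot, y to its left, z up, the work surface at z = 0. Lengths are in m, angles in rad, forces in N, time in s.
With the tool pointing down it reaches from about 0.4 to 0.925 m from the base axis. Payload 12.5 kg.
Tool frame: the origin (TCP) lies at the very end of the fingers, on their centre line; the grasp point (between the pads) lies 19 mm behind it; z points along the fingers, y is the direction in which the jaws open and shut (so a half turn about z gives the same grasp; the last joint's range is limited). The gripper opens to 95 mm and grips with 3 to 60 N. Pads are 20 mm wide; open, the fingers measure 119 mm over their backs; the gripper's body (75 mm by 180 mm) begins 59 mm behind the grasp point.
Start: joints at [-1.262, 0.491, 1.559, -0, 1.092, -0.106], TCP at [0.252, -0.572, 0.215] pointing down, gripper open.
Joint ranges: [-3.1, 3.1], [-0.84, 2.19], [0.05, 2.79], [-1.13, 4.28], [0.06, 2.93], [-2.69, 2.69]. Speed limits (rad/s): [2.22, 2.22, 2.79, 3.14, 3.14, 3.14].

## Interface

Orientations are given as a rotation vector (axis times angle).
In Python, from workcell import get_state, snapshot, close_job gives the robot as it stands. The module is installed in compiled form; this text tells all that it offers.
- The arm moves only by the shell command python3 -m inch 'ROWS' [FORCE]. ROWS is a JSON object of lists of equal length, an entry for each row: "dp": the shift along the tool's x, y, z in cm, a list of three; "rot": the turn, a rotation vector about the tool's x, y, z in degrees, a list of three; "jaw": the finger opening in cm, from 0 to 9.51. In form: {"dp": [[tx, ty, tz], ...], "rot": [[ax, ay, az], ...], "jaw": [jaw, ...]}. A call has 1 to 20 rows; each row is the pose to reach, as a shift and turn from the pose measured when the call began, along the tool's axes at that moment; what a row does not reach only later rows make up. A row lasts 1/8 s, in which the tool goes at most 62.5 mm and 10.7 degrees, less where a joint would pass 70% of its speed; a pose out of reach is approached as far as the arm can. A call with a gripper value outside its range is refused whole. The fingers move at their own pace and stop on an object; FORCE is the grip in N (left out, the last holds). Time passes only in rows, so rows that repeat a pose let the fingers close. It gives the time, the measured TCP pose, the force and the opening at its end, in the units of the state.
- get_state(): the state, without advancing time (a new reading comes with each control period).
- snapshot(name): name is "side" or "top"; returns a dict with "frame" (400x640x3 uint8, red, green, blue), "camera_matrix" (3x3 intrinsics, pixels), "dist_coeffs" ([k1, k2, p1, p2, k3] as OpenCV has them; the pictures are not rectified), "extrinsics" (4x4, takes a point from world to camera coordinates). Camera axes: x right, y down, z forward; pixel columns grow to the right and rows downward; lengths in m; the calibration is good to about 2 mm. A picture is of the moment at which its call begins. There is no depth.
- close_job(): hands the job in, once; it reports no verdict.
The state is a dict: "clock": time; "joint_positions": joint angles; "qd": joint speeds; "joint_efforts": joint torques, N m; "tcp_pos": TCP position; "tcp_rot": TCP orientation; "contact_force": force on the tool from outside, world axes, zero at the start; "wrist_torque": the same for the moment, N m; "grip_width": finger opening in m.
Only numpy, scipy, OpenCV 4.12 (cv2) and the standard library are available. Lean on these libraries where they do the work, as an engineer would, in place of code of your own. Each camera call takes 0.05 s, during which the arm holds its last target.

## Task

A dried clay plug is stuck in the small extruder barrel that stands upright in the grey stand. Take the ejector rod out of its wooden block, feel its tip gently into the off-centre hole of the brass die plate on top of the barrel, and push the plug down and out so that it drops into the green dish below. Leave the rod standing in the barrel with its collar resting on the die plate, never press hard on the die or barrel, and leave the dish, jars and glaze tile where they are.

Things in the scene. Friction and masses are not known exactly. Their poses are not given: they have to be found in the camera images.
- rod: ejector rod, standing tip down in the block, about 0.12 kg: straight steel shaft 16 mm in diameter, 88 mm long, flat tip with 1 mm chamfer; then a brass collar 36 mm in diameter, 6 mm thick; then a plain round wooden handle 24 mm in diameter, 50 mm long (middle 119 mm from the tip). Origin at the centre of the tip, z up along the rod to the handle
- block: wooden block 70 x 70 x 60 mm, fixed to the table, with a round hole 19 mm in diameter and 52 mm deep in the middle of its top, in which the rod stands upright with 1.5 mm play. Origin at the centre of its underside, z up
- stand: grey metal stand fixed to the table: side plates 176 mm apart along its y, deck 70 x 192 mm at 98 to 106 mm height, and the upright aluminium barrel clamped through the deck (outside 40 mm, bore 33 mm in diameter), carrying the brass die plate. The rod must never press on stand, barrel or die with more than 30 N. Origin on the barrel's axis at table height, z up
- die_top (a point): point on the barrel's axis (not the hole's) at the top of the brass die plate, 146 mm above the table. The plate is round, 52 mm across, 8 mm thick, on a rubber seal that gives up to 3 mm, 4 N per mm. Its one round hole, 19 mm in diameter, is in its middle, but the plate sits 4.5 mm off the barrel's axis in a direction that differs each time and is not measured: look or feel for it
- barrel_end (a point): point on the barrel's axis at its open bottom end, 68 mm above the table. With the rod's collar resting on the die plate the rod's tip is 10 mm below this point
- plug: dried clay plug, a terracotta cylinder 31 mm in diameter and 24 mm long, stuck in the barrel's bore, its underside 82 to 100 mm above the table at the start; it takes a steady push of roughly 6 to 13 N to slide, all the way down to the barrel's end, then it falls. Origin at the centre of its underside, z along its axis
- dish: loose yellow-green dish 140 mm in diameter and 60 mm tall, floor 8 mm thick, standing on the table under the barrel. Origin at the centre of its underside
- underglaze_5: loose white glaze jar with a black cap, 48 x 48 x 68 mm, a bystander. Origin at the centre of its underside
- underglaze_6: loose white glaze jar with a pink-purple cap, 48 x 48 x 68 mm, a bystander. Origin at the centre of its underside
- test_tile: loose glaze test tile, half dark blue, 66 x 36 x 7 mm, lying on the table, a bystander. Origin at the centre of its underside
Not all that is in view belongs to the job. Leave any blue or red look-alike of the rod alone.

How it is judged:
By the outcome, as a careful person would: the job done as asked, in the order asked, and still so for the second after the job is handed in, with the robot touching nothing.
It also fails if it takes over 54 s, if anything falls off the work surface, if the arm or the gripper's body presses on something with over 40 N, if the wrist force passes 120 N, or if a joint passes its speed limit or range.

## Working session

There is one attempt and no reset: what is moved stays moved. The work goes in short steps, Python scripts to look and compute and a shell command to move; the robot and the scene stay as the last step left them, time stands still between calls to the robot, and variables do not carry over. Pictures are saved under pics/ and viewed, and the job is handed in when it is done.

```bash
mkdir -p pics; cat > h.py <<'E'
import numpy as np,cv2,json
from workcell import get_state,snapshot
def snap(name,tag):
    s=snapshot(name); cv2.imwrite(f'pics/{tag}.png',s['frame'][:,:,::-1]); 
    np.savez(f'pics/{tag}.npz',**{k:np.array(v) for k,v in s.items()}); return s
def load(tag): return np.load(f'pics/{tag}.npz')
def ray(s,px):
    K=np.array(s['camera_matrix']);D=np.array(s['dist_coeffs'],float);E=np.array(s['extrinsics'])
    n=cv2.undistortPoints(np.array([[px]],float),K,D)[0,0]
    R,t=E[:3,:3],E[:3,3]; return -R.T@t, R.T@np.array([n[0],n[1],1.])
def onz(s,px,z):
    o,d=ray(s,px); return o+d*(z-o[2])/d[2]
def proj(s,P):
    K=np.array(s['camera_matrix']);D=np.array(s['dist_coeffs'],float);E=np.array(s['extrinsics'])
    return cv2.projectPoints(np.atleast_2d(np.array(P,float)),cv2.Rodrigues(E[:3,:3])[0],E[:3,3],K,D)[0][:,0]
def crop(s,tag,x0,y0,x1,y1,f):
    c=np.array(s['frame'])[y0:y1,x0:x1,::-1]; cv2.imwrite(f'pics/{tag}.png',cv2.resize(c,None,fx=f,fy=f,interpolation=cv2.INTER_CUBIC))
E
python3 - <<'E'
from h import *
for n in('side','top'):
    s=snap(n,n+'0'); o,_=ray(s,(320,200)); print(n,o.round(3),s['camera_matrix'],s['dist_coeffs'])
print(get_state())
E
```

```text
side [ 0.482 -0.796  0.609] [[417.06607122   0.         317.64140838]
 [  0.         417.06607122 195.9829947 ]
 [  0.           0.           1.        ]] [-0.05365814  0.          0.          0.          0.        ]
top [ 0.322 -0.051  1.202] [[492.90732067   0.         323.1606981 ]
 [  0.         492.90732067 195.49841301]
 [  0.           0.           1.        ]] [-0.10007417  0.          0.          0.          0.        ]
{'clock': 0.1, 'joint_positions': array([-1.26161508e+00,  4.91491789e-01,  1.55938964e+00,  1.95033307e-05,
        1.09170314e+00, -1.05635732e-01]), 'qd': array([ 0.00038529, -0.00086502, -0.00131431, -0.0007326 ,  0.00165765,
       -0.00112106]), 'joint_efforts': array([ 4.30830085e-03, -6.13621616e+01, -2.58606327e+01,  6.94239722e-02,
        4.69751470e-02, -5.92955325e-05]), 'tcp_pos': array([ 0.25182767, -0.57178499,  0.21412445]), 'tcp_rot': array([-3.07329714e+00, -6.46713893e-01,  1.31218440e-04]), 'contact_force': array([0.67985541, 0.01155373, 1.04163892]), 'wrist_torque': array([-0.02472361, -0.02637887,  0.02679185]), 'grip_width': 0.09490316155817258}
```

View pics/side0.png

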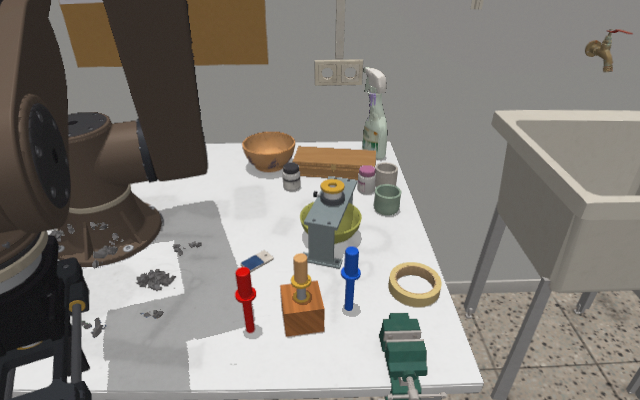

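View pics/top0.png

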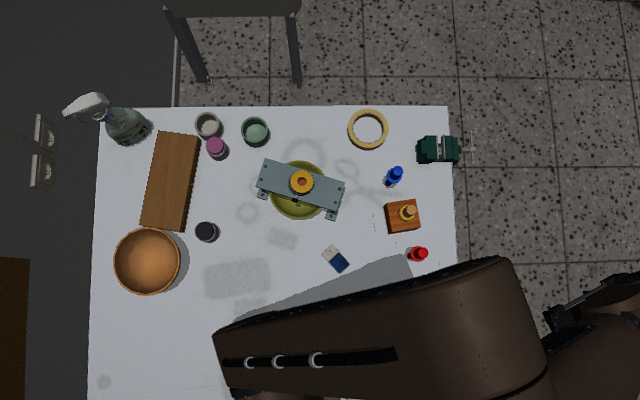

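Possible rods: the wood and brass one in the wooden block (side 301,275, top 406,211), the red look-alike (side 246,300, top 418,254) and the blue one (side 351,280, top 395,176). By the description I choose the one in the block, and check it in crops.

```bash
python3 - <<'E'
from h import *
a=load('side0');b=load('top0')
A=np.array(a['frame'])[240:345,260:370,::-1];B=np.array(b['frame'])[140:245,250:355,::-1];C=np.array(b['frame'])[160:265,360:450,::-1];D=np.array(a['frame'])[165:270,280:380,::-1]
f=lambda c:cv2.resize(c,None,fx=3.5,fy=2.8*1.0,interpolation=3) 
g=lambda c:cv2.resize(c,(390,290),interpolation=3)
for n,c in zip('ABCD',(A,B,C,D)): print(n,390/c.shape[1],290/c.shape[0])
cv2.imwrite('pics/c0.png',np.vstack([np.hstack([g(A),g(C)]),np.hstack([g(D),g(B)])]))
E
```

```text
A 3.5454545454545454 2.761904761904762
B 3.7142857142857144 2.761904761904762
C 4.333333333333333 2.761904761904762
D 3.9 2.761904761904762
```

View pics/c0.png

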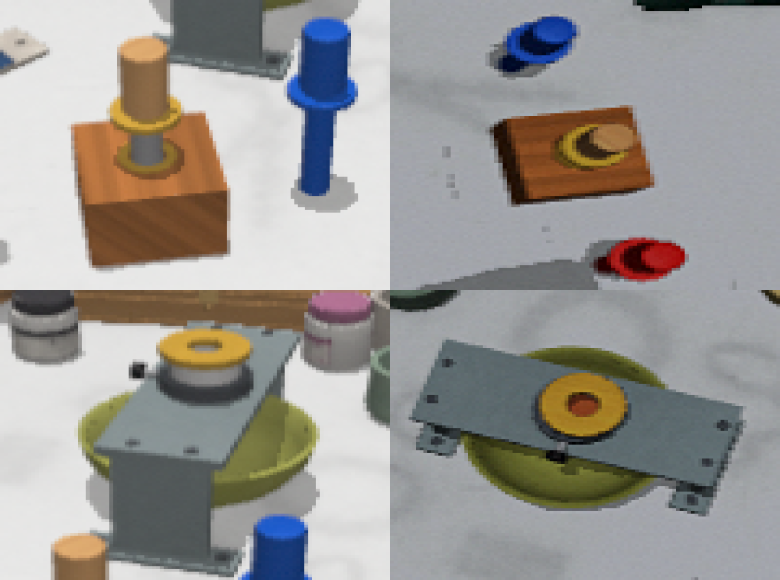

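The crops confirm it: the handle and brass collar stand in the wooden block. The die plate's hole shows in both views. Next I measure the handle top and the die plate.

```bash
python3 - <<'E'
from h import *
def show(tag,boxes):
    s=load(tag);hsv=cv2.cvtColor(np.array(s['frame']),cv2.COLOR_RGB2HSV)
    return s,hsv
def blob(s,box,lo,hi,fill=True):
    x0,y0,x1,y1=box
    f=np.array(s['frame']); h=cv2.cvtColor(f,cv2.COLOR_RGB2HSV)
    m=cv2.inRange(h,np.array(lo),np.array(hi)); mm=np.zeros_like(m); mm[y0:y1,x0:x1]=m[y0:y1,x0:x1]
    cs,_=cv2.findContours(mm,cv2.RETR_EXTERNAL,cv2.CHAIN_APPROX_NONE); c=max(cs,key=cv2.contourArea)
    return c,mm
b=load('top0');a=load('side0')
for nm,s,px in [('die ring',b,[(301,170),(310,182),(301,192),(302,181)]),('handle top',b,[(410,210),(408,208)]),('collar',b,[(398,214),(402,220)]),('block',b,[(392,200)]),('s die',a,[(323,187),(332,186)]),('s handle',a,[(301,262),(301,275)]),('s collar',a,[(294,283)]),('s blk',a,[(290,300)])]:
    h=cv2.cvtColor(np.array(s['frame']),cv2.COLOR_RGB2HSV); print(nm,[h[y,x].tolist() for x,y in px])
for nm,s,box in [('top',b,(275,160,330,205)),('side',a,(310,170,355,200))]:
    c,mm=blob(s,box,(15,150,80),(30,255,255)); e=cv2.fitEllipse(cv2.convexHull(c)); print(nm,cv2.boundingRect(c),e)
    hull=cv2.convexHull(c)[:,0].astype(float)
    P=np.array([onz(s,p,.146)[:2] for p in hull]); print(cv2.minEnclosingCircle(P.astype(np.float32)))
    print(np.array([onz(s,e[0],.146)]).round(4), [onz(s,e[0],.142).round(4)])
E
```

```text
die ring [[20, 211, 156], [21, 199, 165], [22, 195, 171], [10, 194, 130]]
handle top [[16, 143, 160], [15, 145, 162]]
collar [[18, 197, 93], [21, 208, 102]]
block [[99, 11, 169]]
s die [[21, 177, 207], [30, 2, 136]]
s handle [[15, 128, 171], [15, 126, 136]]
s collar [[21, 178, 216]]
s blk [[13, 166, 180]]
top (290, 170, 24, 23) ((301.4720458984375, 181.23098754882812), (22.472915649414062, 23.059978485107422), 88.71359252929688)
((0.5315918326377869, -0.03545140475034714), 0.025620516389608383)
[[ 0.5314 -0.0355  0.146 ]] [array([ 0.5322, -0.0354,  0.142 ])]
side (321, 180, 23, 13) ((332.12103271484375, 186.03326416015625), (13.676530838012695, 22.823123931884766), 90.67375183105469)
((0.5334714651107788, -0.040575701743364334), 0.02700493112206459)
[[ 0.5334 -0.0413  0.146 ]] [array([ 0.5339, -0.0348,  0.142 ])]
```

```bash
python3 - <<'E'
from h import *
b=load('top0');a=load('side0')
out=[]
for nm,s,box,lo,hi in [('top',b,(395,198,425,228),(12,100,140),(18,175,255)),('side',a,(288,250,315,300),(12,90,60),(18,150,255))]:
    x0,y0,x1,y1=box
    h=cv2.cvtColor(np.array(s['frame']),cv2.COLOR_RGB2HSV)
    m=cv2.inRange(h,np.array(lo),np.array(hi)); mm=np.zeros_like(m); mm[y0:y1,x0:x1]=m[y0:y1,x0:x1]
    n,l,st,ce=cv2.connectedComponentsWithStats(mm); i=1+np.argmax(st[1:,4]); print(nm,st[i],ce[i])
    vis=np.array(s['frame'])[:,:,::-1].copy(); vis[l==i]=(255,0,255)
    out.append(cv2.resize(vis[y0-10:y1+10,x0-10:x1+10],(380,480),interpolation=0))
    if nm=='top':
        for z in(.150,.152): print(onz(s,ce[i],z))
cv2.imwrite('pics/c1.png',np.hstack(out))
# hole of die in top
f=np.array(b['frame']);h=cv2.cvtColor(f,cv2.COLOR_RGB2HSV)
print(h[174:190,294:310,0]); 
E
```

```text
top [407 205  11  10  75] [411.44       209.21333333]
[ 0.46612712 -0.27358853  0.15      ]
[ 0.46585283 -0.27316594  0.152     ]
side [294 254  14  30 354] [300.34180791 267.97740113]
[[21 20 20 20 20 20 20 21 21 20 20 20 21 21 21 20]
 [21 20 21 20 21 21 21 20 21 20 20 20 21 20 21 21]
 [20 20 21 20 21 21 22 21 22 23 22 20 21 20 20 20]
 [21 20 21 21 21 21 20 16 18 19 21 22 22 21 21 21]
 [20 20 22 22 19 10  8  7  9  5 16 20 21 21 21 21]
 [21 21 21 20 14  6  9  9  8  8 10 16 20 21 21 21]
 [21 20 20 20  8  7  9 10  9  9  8  9 21 22 21 21]
 [21 21 21 19  8  9  9  9 10 10  9 10 18 21 21 21]
 [21 21 21 19  7  8  9  9 10 10  9 10 19 21 20 20]
 [21 21 21 21 10  8  9  9  9  9  8 13 22 21 20 20]
 [21 21 21 21 19  9  8  9  9  8 11 17 21 21 20 21]
 [20 20 21 21 22 20 15 12 12 17 21 21 21 21 21 21]
 [21 20 20 21 21 21 21 21 21 21 21 21 23 22 22 22]
 [21 21 21 21 21 21 21 21 21 21 21 21 21 22 22 23]
 [21 21 21 21 20 20 21 21 20 20 21 21 21 21 21 22]
 [22 23 21 21 21 21 21 21 22 21 21 21 21 21 21 21]]
```

View pics/c1.png

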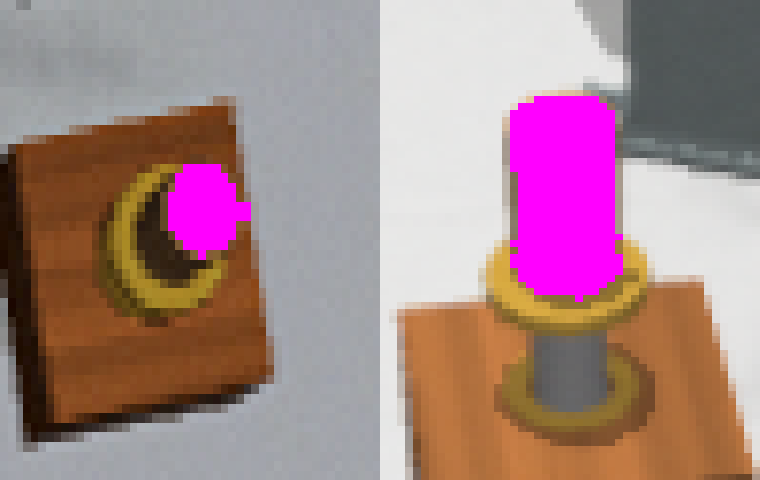

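```bash
cat >> h.py <<'E'
def goto(P,yaw=None):
    s=get_state(); R=cv2.Rodrigues(np.array(s['tcp_rot']))[0]
    d=R.T@(np.array(P)-s['tcp_pos']); print('tcp',s['tcp_pos'].round(4),'F',np.array(s['contact_force']).round(2),'T',np.array(s['wrist_torque']).round(3),'w',round(s['grip_width'],4),'t',s['clock'])
    print('dp cm',(d*100).round(2),'tilt z',R[:,2].round(4),'x',R[:,0].round(3),'y',R[:,1].round(3))
    return R
E
python3 - <<'E'
from h import *
a=load('side0');b=load('top0')
print(proj(a,[[.466,-.273,z] for z in(.096,.127,.152)]),proj(b,[[.466,-.273,z] for z in(.06,.096,.152)]))
print('blue',onz(b,(393,181),0.09),'red',onz(b,(412,257),.09))
print('dish',onz(b,(298,190),.06))
goto((.466,-.273,.2)); goto((.466,-.273,.11))
E
```

```text
[[299.92979519 281.62936188]
 [299.50110616 268.26952728]
 [299.14125614 256.99936796]] [[403.44124806 214.57672816]
 [406.38942141 212.55630731]
 [411.36136992 209.14716285]]
blue [ 0.54080741 -0.24618764  0.09      ] red [ 0.36517433 -0.28278138  0.09      ]
dish [ 0.52758249 -0.02585449  0.06      ]
tcp [ 0.2518 -0.5718  0.2141] F [0.68 0.01 1.04] T [-0.025 -0.026  0.027] w 0.0949 t 0.1
dp cm [ 31.64 -18.71   1.43] tilt z [-3.e-04  1.e-03 -1.e+00] x [0.915 0.403 0.   ] y [ 0.403 -0.915 -0.001]
tcp [ 0.2518 -0.5718  0.2141] F [0.68 0.01 1.04] T [-0.025 -0.026  0.027] w 0.0949 t 0.1
dp cm [ 31.64 -18.7   10.43] tilt z [-3.e-04  1.e-03 -1.e+00] x [0.915 0.403 0.   ] y [ 0.403 -0.915 -0.001]
```

```bash
python3 -m inch '{"dp":[[6,-3.5,1],[12,-7,1],[18,-10.5,1],[24,-14,1],[29,-17,1],[31.6,-18.7,1.2],[31.7,-18.7,1.4],[31.7,-18.7,1.4]],"rot":[[0,0,0],[0,0,0],[0,0,0],[0,0,0],[0,0,0],[0,0,0],[0,0,0],[0,0,0]],"jaw":[9.5,9.5,9.5,9.5,9.5,9.5,9.5,9.5]}' 30
python3 - <<'E'
from h import *
a=snap('side','side1');snap('top','top1'); goto((.4665,-.273,.11))
crop(a,'side1c',240,180,380,300,5)
E
```

```text
clock: 1.1
tcp_pos: [0.4664, -0.273, 0.2001]
tcp_rot: [-3.073, -0.648, 0.001]
contact_force: [-0.4, -0.6, -0.3]
grip_width: 0.0951
tcp [ 0.466  -0.2739  0.2002] F [ 0.33 -0.19  0.01] T [-0.013 -0.026  0.04 ] w 0.0952 t 1.2
dp cm [ 0.08 -0.05  9.02] tilt z [-5.e-04  9.e-04 -1.e+00] x [ 0.916  0.402 -0.   ] y [ 0.402 -0.916 -0.001]
```

View pics/side1c.png

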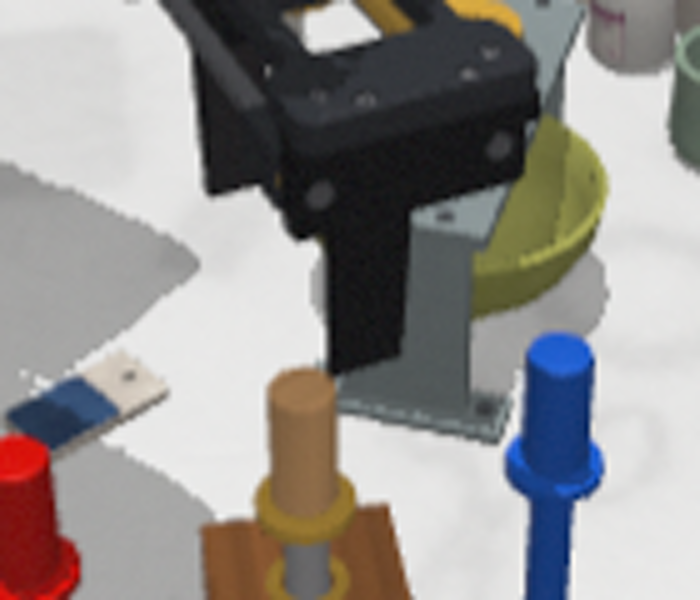

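The side crop shows the gripper open above the handle (handle at about 300,258), with the fingers clear of the red and blue look-alikes. I'll descend and grip.

```bash
python3 -m inch '{"dp":[[0.05,0,3],[0.05,0,6],[0.05,0,8],[0.05,0,9],[0.05,0,9],[0.05,0,9],[0.05,0,9],[0.05,0,9],[0.05,0,9],[0.05,0,9],[0.05,0,9]],"rot":[[0,0,0],[0,0,0],[0,0,0],[0,0,0],[0,0,0],[0,0,0],[0,0,0],[0,0,0],[0,0,0],[0,0,0],[0,0,0]],"jaw":[9.5,9.5,9.5,9.5,6,3.5,2.2,1.8,1.8,1.8,1.8]}' 40
python3 - <<'E'
from h import *
a=snap('side','side2'); goto((.4665,-.273,.11))
crop(a,'side2c',240,180,380,300,5)
E
```

```text
clock: 2.58
tcp_pos: [0.4664, -0.2736, 0.1102]
tcp_rot: [-3.074, -0.645, 0.001]
contact_force: [-1.6, 0.4, 0.0]
grip_width: 0.0306
tcp [ 0.4664 -0.2736  0.1102] F [ 0.47 -0.12  0.93] T [-0.025 -0.013  0.019] w 0.0262 t 2.625
dp cm [ 0.03 -0.05  0.02] tilt z [-6.e-04  1.e-03 -1.e+00] x [ 0.916  0.402 -0.   ] y [ 0.402 -0.916 -0.001]
```

View pics/side2c.png

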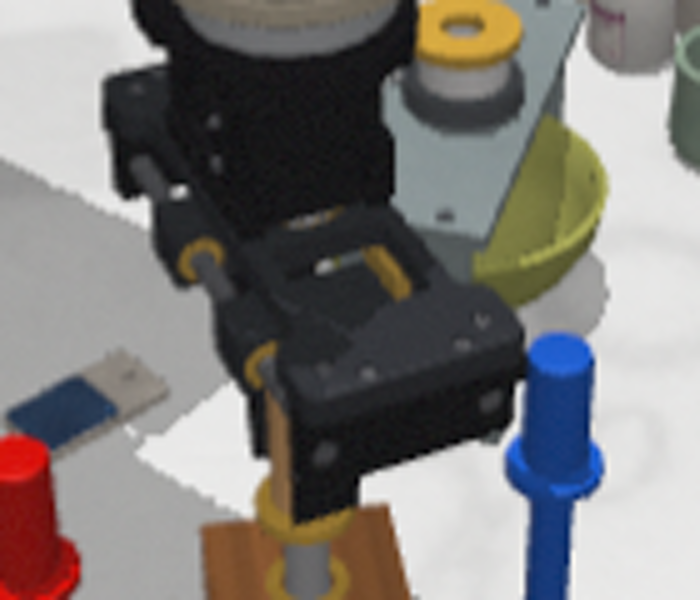

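```bash
python3 -m inch '{"dp":[[0,0,0],[0,0,0],[0,0,0],[0,0,0]],"rot":[[0,0,0],[0,0,0],[0,0,0],[0,0,0]],"jaw":[1.8,1.8,1.8,1.8]}' 40
python3 -m inch '{"dp":[[0,0,-1],[0,0,-3],[0,0,-5],[0,0,-8],[0,0,-11],[0,0,-11],[0,0,-11]],"rot":[[0,0,0],[0,0,0],[0,0,0],[0,0,0],[0,0,0],[0,0,0],[0,0,0]],"jaw":[1.8,1.8,1.8,1.8,1.8,1.8,1.8]}' 40
python3 - <<'E'
from h import *
a=snap('side','side3'); goto((.4665,-.273,.11))
crop(a,'side3c',220,150,400,300,4.4)
E
```

```text
clock: 3.12
tcp_pos: [0.4664, -0.2735, 0.1102]
tcp_rot: [-3.073, -0.645, 0.001]
contact_force: [-0.5, 0.8, -0.6]
grip_width: 0.0239
clock: 4.0
tcp_pos: [0.4662, -0.2734, 0.2198]
tcp_rot: [-3.073, -0.645, 0.001]
contact_force: [-0.6, 0.6, -2.0]
grip_width: 0.0235
tcp [ 0.4661 -0.2734  0.2194] F [-0.29 -0.01 -2.06] T [0.028 0.002 0.017] w 0.0234 t 4.05
dp cm [6.000e-02 1.000e-02 1.094e+01] tilt z [-0.0018  0.0019 -1.    ] x [ 0.916  0.402 -0.001] y [ 0.402 -0.916 -0.003]
```

View pics/side3c.png

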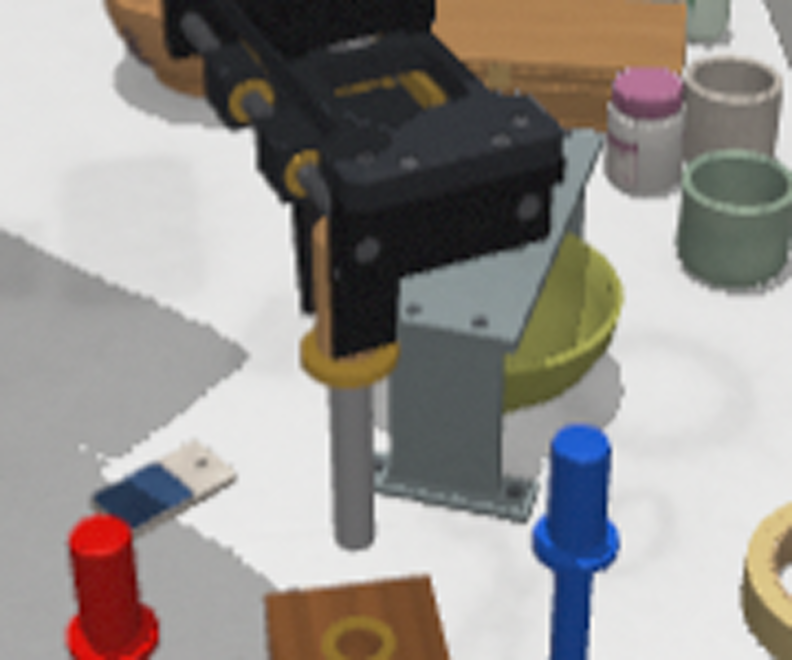

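The rod is out and held upright (shaft in the side crop from 350,385 to 355,545). I'll raise it and move above the die.

```bash
python3 -m inch '{"dp":[[0,0,-3],[1,-1.2,-5.5],[4,-4.9,-5.5],[8,-9.8,-5.5],[12,-14.7,-5.5],[14.5,-17.8,-5.5],[15.6,-19.1,-5.5],[15.6,-19.1,-5.5],[15.6,-19.1,-5.5]],"rot":[[0,0,0],[0,0,0],[0,0,0],[0,0,0],[0,0,0],[0,0,0],[0,0,0],[0,0,0],[0,0,0]],"jaw":[1.8,1.8,1.8,1.8,1.8,1.8,1.8,1.8,1.8]}' 40
python3 - <<'E'
from h import *
a=snap('side','side4'); goto((.532,-.036,.275));b=snap('top','top4')
A=np.array(a['frame'])[90:240,270:400,::-1];B=np.array(b['frame'])[120:240,240:360,::-1]
g=lambda c:cv2.resize(c,(int(c.shape[1]*500/c.shape[0]),500),interpolation=3)
cv2.imwrite('pics/c4.png',np.hstack([g(A),g(B)])[:,:800])
E
```

```text
clock: 5.18
tcp_pos: [0.5321, -0.037, 0.2744]
tcp_rot: [-3.073, -0.643, 0.003]
contact_force: [-0.6, 0.4, -1.6]
grip_width: 0.0237
tcp [ 0.5321 -0.0371  0.2745] F [-0.59 -0.06 -1.25] T [-0.029  0.018  0.019] w 0.0235 t 5.225
dp cm [ 0.04 -0.11 -0.05] tilt z [-0.0023  0.0018 -1.    ] x [ 0.916  0.401 -0.001] y [ 0.401 -0.916 -0.003]
```

View pics/c4.png

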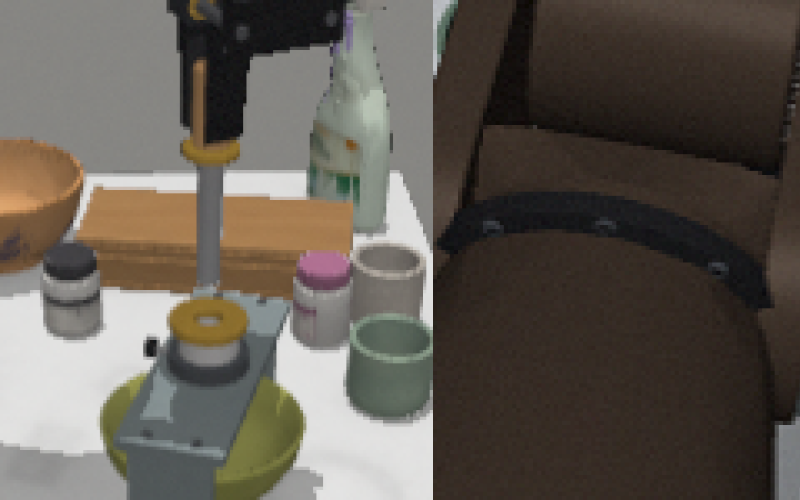

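```bash
python3 - <<'E'
from h import *
a=load('side4');f=np.array(a['frame']).astype(int)
for y in (140,145,150,155,160,165,170,174,176,177,178,179,180): print(y,[tuple(f[y,x]) for x in range(327,339)] if y>=174 else f[y,325:341].sum(1)//3)
x=320
print(proj(a,[[.532,-.037,z] for z in (.26,.2,.1723,.146)]))
for y in range(176,202): print(y,f[y,318:348,0]-f[y,318:348,2])
E
```

```text
140 [132 132 132 132  76  85  93  96  98  97  94  94 129 132 133 133]
145 [221 221 222 222 116  91  94  99  99 101  97  91 214 221 221 220]
150 [124 124 123 122  90  91  95  99 100 100  96 119 124 122 123 123]
155 [126 125 125 124  92  92  96 100 102 100  95 118 125 123 124 124]
160 [125 124 124 124  92  94  97 101 102 100  94 149 130 124 124 124]
165 [ 91  92  97 102  91  95  99 101 102 100  94  88  88  94  95  90]
170 [ 80  81  81  81  89  95 100 101 101  98  93  84  81  87  89  90]
174 [(np.int64(110), np.int64(84), np.int64(56)), (np.int64(109), np.int64(84), np.int64(55)), (np.int64(109), np.int64(104), np.int64(103)), (np.int64(98), np.int64(98), np.int64(98)), (np.int64(100), np.int64(99), np.int64(101)), (np.int64(102), np.int64(102), np.int64(102)), (np.int64(102), np.int64(101), np.int64(101)), (np.int64(97), np.int64(97), np.int64(99)), (np.int64(123), np.int64(123), np.int64(123)), (np.int64(110), np.int64(90), np.int64(72)), (np.int64(107), np.int64(82), np.int64(57)), (np.int64(109), np.int64(84), np.int64(56))]
176 [(np.int64(121), np.int64(92), np.int64(63)), (np.int6
[... 5130 characters left out ...]
-1 -3 -6 -5 -2  2  1  2  1  3  2  2  1  2  2  1  1  3  2  2  0  1  0
 -6 -5 -6 -8 -7 -8]
196 [-5 -5 -3 -6 -4 -3  1  1  1  2  1  3  2  2  2  2  3  2  2  0  2  1  1 -2
 -5 -6 -5 -7 -6 -7]
197 [-8 -9 -4 -5 -6 -4 -2  0  3  3  1  1  3  1  1  3  2  1  2  1  2  0 -2 -5
 -6 -6 -6 -7 -8 -6]
198 [-7 -7 -6 -4 -4 -5 -5 -4  0  0  0  2  1  4  2  1  1  2  2  2  0 -4 -5 -6
 -6 -5 -5 -7 -8 -8]
199 [-6 -7 -5 -3 -3 -5 -6 -6 -6 -5 -1  0  1  1  1  0  0  1  1 -4 -4 -5 -5 -5
 -6 -5 -5 -8 -8 -8]
200 [-8 -8 -5 -4 -4 -4 -5 -6 -5 -4 -5 -4 -3 -5 -2 -4 -5 -4 -4 -7 -6 -6 -4 -4
 -4 -5 -7 -8 -7 -7]
201 [-10  -9  -7  -5  -4  -4  -4  -5  -4  -6  -4  -4  -5  -4  -5  -5  -5  -5
  -6  -5  -6  -5  -6  -4  -4  -4  -5  -8  -8  -7]
```

```bash
python3 - <<'E'
from h import *
a=load('side4');crop(a,'c5',310,135,355,205,8.5)
E
```

```text
(no output)
```

View pics/c5.png

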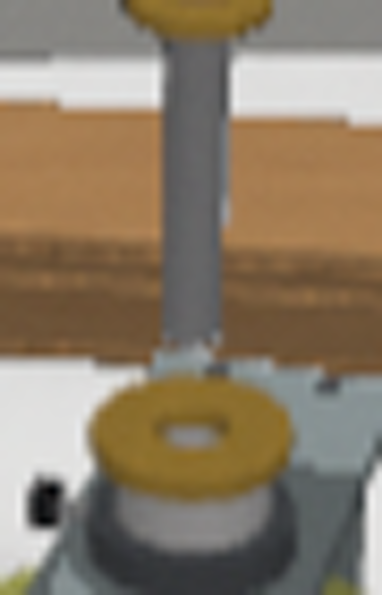

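The side crop shows the shaft tip at about (332,175), the die top centre at about (332,185.4) and its hole at about (332,186). Columns agree within 0.3 px, and the row direction is uncertain by 2 to 3 mm. I'll feel for the hole.

```bash
python3 -m inch '{"dp":[[0.03,0,1],[0.03,0,2],[0.03,0,2.4],[0.03,0,2.5]],"rot":[[0,0,0],[0,0,0],[0,0,0],[0,0,0]],"jaw":[1.8,1.8,1.8,1.8]}' 40
python3 -m inch '{"dp":[[0,0,0.1],[0,0,0.2],[0,0,0.25],[0,0,0.25]],"rot":[[0,0,0],[0,0,0],[0,0,0],[0,0,0]],"jaw":[1.8,1.8,1.8,1.8]}' 40
python3 - <<'E'
from h import *
goto((.532,-.037,.248))
E
```

```text
clock: 5.78
tcp_pos: [0.5322, -0.0369, 0.2492]
tcp_rot: [-3.073, -0.642, 0.004]
contact_force: [0.6, -0.0, -2.0]
grip_width: 0.0234
clock: 6.28
tcp_pos: [0.5322, -0.0369, 0.2467]
tcp_rot: [-3.073, -0.642, 0.003]
contact_force: [-0.8, -0.3, -1.1]
grip_width: 0.0231
tcp [ 0.5322 -0.0369  0.2467] F [-0.82 -0.27 -1.06] T [-0.031 -0.007 -0.053] w 0.0231 t 6.275
dp cm [-0.02 -0.   -0.13] tilt z [-0.0027  0.0019 -1.    ] x [ 0.916  0.4   -0.002] y [ 0.4   -0.916 -0.003]
```

```bash
python3 -m inch '{"dp":[[0,0,0.1],[0,0,0.2],[0,0,0.2]],"rot":[[0,0,0],[0,0,0],[0,0,0]],"jaw":[1.8,1.8,1.8]}' 40
python3 - <<'E'
from h import *
a=snap('side','side5');crop(a,'c6',300,125,360,205,7)
goto((.532,-.037,.248))
E
```

```text
clock: 6.65
tcp_pos: [0.5322, -0.037, 0.2446]
tcp_rot: [-3.073, -0.642, 0.004]
contact_force: [0.2, -0.1, -2.0]
grip_width: 0.0233
tcp [ 0.5322 -0.0369  0.2447] F [ 0.46 -0.27 -0.97] T [-0.024  0.008  0.029] w 0.0235 t 6.7
dp cm [-0.02 -0.   -0.33] tilt z [-0.0027  0.0019 -1.    ] x [ 0.916  0.4   -0.002] y [ 0.4   -0.916 -0.003]
```

View pics/c6.png

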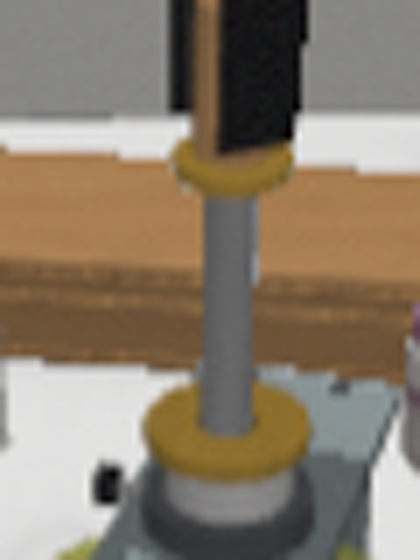

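No force with the tip 3.5 mm below the plate's top, and in the crop the shaft enters the hole at (332,186): it went in. I'll go on gently.

```bash
python3 -m inch '{"dp":[[0,0,0.2],[0,0,0.4],[0,0,0.6],[0,0,0.8],[0,0,1.0],[0,0,1.0]],"rot":[[0,0,0],[0,0,0],[0,0,0],[0,0,0],[0,0,0],[0,0,0]],"jaw":[1.8,1.8,1.8,1.8,1.8,1.8]}' 40
python3 -m inch '{"dp":[[0,0,0.2],[0,0,0.4],[0,0,0.6],[0,0,0.8],[0,0,0.8]],"rot":[[0,0,0],[0,0,0],[0,0,0],[0,0,0],[0,0,0]],"jaw":[1.8,1.8,1.8,1.8,1.8]}' 40
python3 - <<'E'
from h import *
goto((.532,-.037,.248))
E
```

```text
clock: 7.45
tcp_pos: [0.5321, -0.0369, 0.2345]
tcp_rot: [-3.073, -0.642, 0.004]
contact_force: [-1.0, -0.4, -1.6]
grip_width: 0.0232
clock: 8.07
tcp_pos: [0.532, -0.0369, 0.2263]
tcp_rot: [-3.073, -0.642, 0.004]
contact_force: [-0.7, 0.2, -1.1]
grip_width: 0.0234
tcp [ 0.532  -0.0369  0.2263] F [-0.66  0.16 -1.13] T [ 0.029 -0.018 -0.001] w 0.0234 t 8.075
dp cm [-0.01  0.   -2.17] tilt z [-0.0033  0.0021 -1.    ] x [ 0.916  0.4   -0.002] y [ 0.4   -0.916 -0.003]
```

```bash
python3 -m inch '{"dp":[[0,0,0.12],[0,0,0.24],[0,0,0.36],[0,0,0.48],[0,0,0.6],[0,0,0.7]],"rot":[[0,0,0],[0,0,0],[0,0,0],[0,0,0],[0,0,0],[0,0,0]],"jaw":[1.8,1.8,1.8,1.8,1.8,1.8]}' 40
python3 -m inch '{"dp":[[0,0,0.12],[0,0,0.24],[0,0,0.36],[0,0,0.48],[0,0,0.6],[0,0,0.7]],"rot":[[0,0,0],[0,0,0],[0,0,0],[0,0,0],[0,0,0],[0,0,0]],"jaw":[1.8,1.8,1.8,1.8,1.8,1.8]}' 40
python3 - <<'E'
from h import *
goto((.532,-.037,.248))
E
```

```text
clock: 8.82
tcp_pos: [0.532, -0.0369, 0.2193]
tcp_rot: [-3.073, -0.642, 0.004]
contact_force: [-0.1, -0.1, -1.4]
grip_width: 0.0234
clock: 9.57
tcp_pos: [0.5322, -0.0369, 0.2125]
tcp_rot: [-3.073, -0.642, 0.003]
contact_force: [-0.7, 0.6, 7.2]
grip_width: 0.0235
tcp [ 0.5322 -0.0369  0.2125] F [-0.69  0.61  7.2 ] T [0.104 0.28  0.057] w 0.0235 t 9.575
dp cm [-0.03 -0.01 -3.55] tilt z [-0.0026  0.002  -1.    ] x [ 0.916  0.4   -0.002] y [ 0.4   -0.916 -0.003]
```

Contact with the plug: about 8.5 N net at a tip height of about 0.111. I'll push on steadily.

```bash
python3 -m inch '{"dp":[[0,0,0.15],[0,0,0.3],[0,0,0.45],[0,0,0.6],[0,0,0.75],[0,0,0.9],[0,0,1.0]],"rot":[[0,0,0],[0,0,0],[0,0,0],[0,0,0],[0,0,0],[0,0,0],[0,0,0]],"jaw":[1.8,1.8,1.8,1.8,1.8,1.8,1.8]}' 50
python3 -m inch '{"dp":[[0,0,0.15],[0,0,0.3],[0,0,0.45],[0,0,0.6],[0,0,0.75],[0,0,0.9],[0,0,1.0]],"rot":[[0,0,0],[0,0,0],[0,0,0],[0,0,0],[0,0,0],[0,0,0],[0,0,0]],"jaw":[1.8,1.8,1.8,1.8,1.8,1.8,1.8]}' 50
python3 - <<'E'
from h import *
a=snap('side','side6');crop(a,'c7',290,115,370,235,5)
goto((.532,-.037,.1605))
E
```

```text
clock: 10.45
tcp_pos: [0.5329, -0.037, 0.2039]
tcp_rot: [-3.074, -0.642, -0.001]
contact_force: [-0.5, 0.3, 11.4]
grip_width: 0.0232
clock: 11.32
tcp_pos: [0.5333, -0.0371, 0.1952]
tcp_rot: [-3.075, -0.643, -0.003]
contact_force: [-2.6, 0.7, 12.2]
grip_width: 0.0232
tcp [ 0.5332 -0.0371  0.1951] F [-3.38  0.52 12.03] T [0.054 0.741 0.034] w 0.0234 t 11.375
dp cm [-0.12 -0.06  3.46] tilt z [ 1.8e-03  9.0e-04 -1.0e+00] x [0.916 0.4   0.002] y [ 0.4   -0.916 -0.   ]
```

View pics/c7.png

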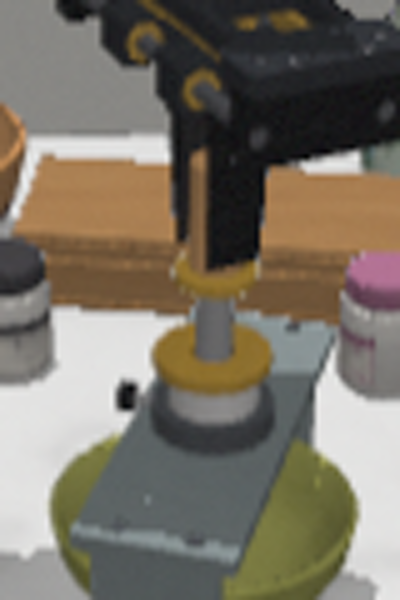

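```bash
python3 -m inch '{"dp":[[-0.05,-0.03,0.15],[-0.1,-0.05,0.3],[-0.12,-0.06,0.45],[-0.12,-0.06,0.6],[-0.12,-0.06,0.75],[-0.12,-0.06,0.9],[-0.12,-0.06,1.0]],"rot":[[0,0,0],[0,0,0],[0,0,0],[0,0,0],[0,0,0],[0,0,0],[0,0,0]],"jaw":[1.8,1.8,1.8,1.8,1.8,1.8,1.8]}' 50
python3 - <<'E'
from h import *
goto((.532,-.037,.1605))
E
```

```text
clock: 12.25
tcp_pos: [0.5326, -0.0372, 0.1865]
tcp_rot: [3.075, 0.643, 0.007]
contact_force: [-1.9, 0.2, 12.1]
grip_width: 0.0232
tcp [ 0.5326 -0.0372  0.1865] F [-1.86  0.17 12.08] T [0.062 0.457 0.025] w 0.0232 t 12.25
dp cm [-0.06 -0.04  2.6 ] tilt z [ 4.3e-03  4.0e-04 -1.0e+00] x [0.916 0.401 0.004] y [ 0.401 -0.916  0.001]
```

```bash
python3 -m inch '{"dp":[[-0.06,-0.04,0.15],[-0.06,-0.04,0.3],[-0.06,-0.04,0.45],[-0.06,-0.04,0.6],[-0.06,-0.04,0.75],[-0.06,-0.04,0.9],[-0.06,-0.04,1.0]],"rot":[[0.1,-0.2,0],[0.1,-0.2,0],[0.1,-0.2,0],[0.1,-0.2,0],[0.1,-0.2,0],[0.1,-0.2,0],[0.1,-0.2,0]],"jaw":[1.8,1.8,1.8,1.8,1.8,1.8,1.8]}' 50
python3 - <<'E'
from h import *
a=snap('side','side7');crop(a,'c8',290,115,370,235,5)
goto((.532,-.037,.1605))
E
```

```text
clock: 13.12
tcp_pos: [0.5326, -0.0372, 0.1777]
tcp_rot: [3.075, 0.643, 0.004]
contact_force: [-1.6, 0.5, 10.8]
grip_width: 0.0234
tcp [ 0.5326 -0.0372  0.1775] F [-0.93 -0.17  7.69] T [-0.103  0.244  0.023] w 0.0236 t 13.175
dp cm [-0.05 -0.05  1.7 ] tilt z [ 0.0027  0.     -1.    ] x [0.916 0.401 0.002] y [ 0.401 -0.916  0.001]
```

View pics/c8.png

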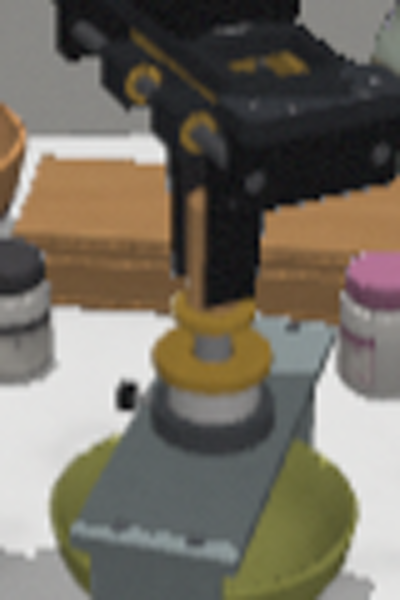

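```bash
python3 -m inch '{"dp":[[-0.04,-0.04,0.15],[-0.04,-0.04,0.3],[-0.04,-0.04,0.45],[-0.04,-0.04,0.6],[-0.04,-0.04,0.75],[-0.04,-0.04,0.9]],"rot":[[0,-0.1,0],[0,-0.1,0],[0,-0.1,0],[0,-0.1,0],[0,-0.1,0],[0,-0.1,0]],"jaw":[1.8,1.8,1.8,1.8,1.8,1.8]}' 50
python3 - <<'E'
from h import *
a=snap('side','side8');crop(a,'c9',290,115,370,235,5)
goto((.532,-.037,.1605))
E
```

```text
clock: 13.92
tcp_pos: [0.532, -0.037, 0.1683]
tcp_rot: [3.074, 0.643, 0.001]
contact_force: [0.4, -0.2, -0.8]
grip_width: 0.0234
tcp [ 0.532  -0.037   0.1682] F [ 0.18  0.38 -2.11] T [ 0.014  0.001 -0.027] w 0.0234 t 13.975
dp cm [0.   0.   0.77] tilt z [ 7.e-04 -6.e-04 -1.e+00] x [0.916 0.401 0.   ] y [ 0.401 -0.916  0.001]
```

View pics/c9.png

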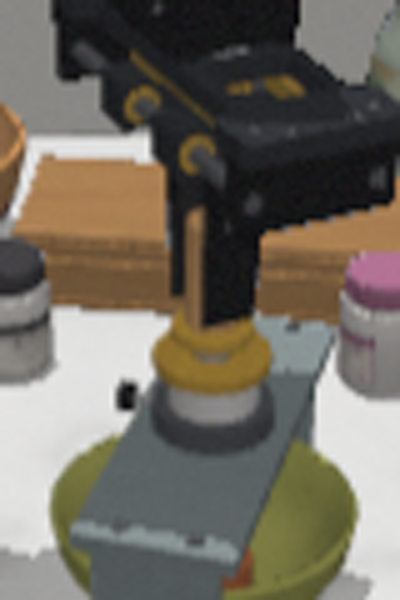

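The plug dropped: the force fell to zero, and terracotta shows in the dish at about (338,228) in the side image. Now I'll seat the collar gently.

```bash
python3 -m inch '{"dp":[[0,0,0.2],[0,0,0.4],[0,0,0.6],[0,0,0.7],[0,0,0.7]],"rot":[[0,0,0],[0,0,0],[0,0,0],[0,0,0],[0,0,0]],"jaw":[1.8,1.8,1.8,1.8,1.8]}' 50
python3 -m inch '{"dp":[[0,0,0.05],[0,0,0.1],[0,0,0.1],[0,0,0.1]],"rot":[[0,0,0],[0,0,0],[0,0,0],[0,0,0]],"jaw":[1.8,1.8,1.8,1.8]}' 50
python3 - <<'E'
from h import *
a=snap('side','side9');crop(a,'c10',290,115,370,235,5)
goto((.532,-.037,.1605))
E
```

```text
clock: 14.6
tcp_pos: [0.532, -0.037, 0.1611]
tcp_rot: [3.074, 0.643, 0.001]
contact_force: [0.7, 0.4, -1.4]
grip_width: 0.0232
clock: 15.1
tcp_pos: [0.532, -0.037, 0.1602]
tcp_rot: [3.074, 0.643, 0.001]
contact_force: [-0.5, -0.8, -0.9]
grip_width: 0.0232
tcp [ 0.532  -0.037   0.1602] F [-0.57 -0.26 -0.36] T [0.006 0.013 0.049] w 0.0237 t 15.15
dp cm [ 0.   -0.   -0.03] tilt z [ 7.e-04 -6.e-04 -1.e+00] x [0.916 0.401 0.   ] y [ 0.401 -0.916  0.001]
```

View pics/c10.png

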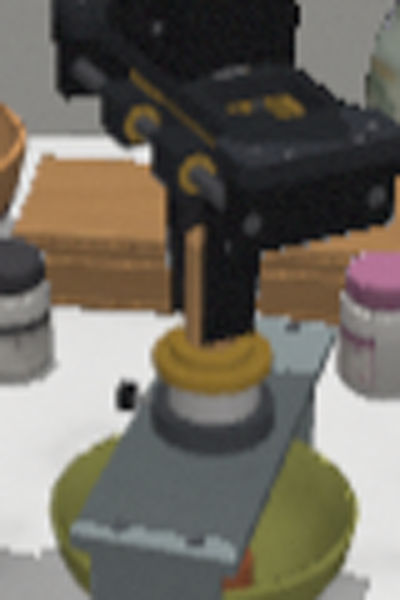

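```bash
python3 -m inch '{"dp":[[0,0,0.05],[0,0,0.05],[0,0,0.05]],"rot":[[0,0,0],[0,0,0],[0,0,0]],"jaw":[1.8,1.8,1.8]}' 50
python3 -m inch '{"dp":[[0,0,0.05],[0,0,0.05],[0,0,0.05]],"rot":[[0,0,0],[0,0,0],[0,0,0]],"jaw":[1.8,1.8,1.8]}' 50
```

```text
clock: 15.52
tcp_pos: [0.532, -0.037, 0.1597]
tcp_rot: [3.074, 0.643, 0.001]
contact_force: [-1.3, 0.4, 1.1]
grip_width: 0.0236
clock: 15.9
tcp_pos: [0.532, -0.037, 0.1593]
tcp_rot: [3.074, 0.643, 0.001]
contact_force: [-1.2, -0.9, 3.2]
grip_width: 0.0235
```

The collar is seated, with about 4 N on the seal. I'll release and withdraw.

```bash
python3 -m inch '{"dp":[[0,0,0],[0,0,0],[0,0,0],[0,0,0],[0,0,0],[0,0,0],[0,0,0],[0,0,0]],"rot":[[0,0,0],[0,0,0],[0,0,0],[0,0,0],[0,0,0],[0,0,0],[0,0,0],[0,0,0]],"jaw":[2.8,3.5,5,7,7,7,7,7]}' 50
python3 -m inch '{"dp":[[0,0,-1],[0,0,-3],[0,0,-6],[0,0,-10],[0,0,-14],[0,0,-14],[0,0,-14]],"rot":[[0,0,0],[0,0,0],[0,0,0],[0,0,0],[0,0,0],[0,0,0],[0,0,0]],"jaw":[7,7,7,7,7,7,7]}' 50
python3 -m inch '{"dp":[[-4,3.5,0],[-8,7,0],[-12,10.5,0],[-16,14,0],[-19,16.5,0],[-21,18,0],[-21,18,0],[-21,18,0]],"rot":[[0,0,0],[0,0,0],[0,0,0],[0,0,0],[0,0,0],[0,0,0],[0,0,0],[0,0,0]],"jaw":[7,7,7,7,7,7,7,7]}' 50
python3 - <<'E'
from h import *
a=snap('side','side10');b=snap('top','top10');goto((.532,-.037,.1605))
A=np.array(a['frame'])[130:280,230:400,::-1];B=np.array(b['frame'])[110:280,190:360,::-1]
g=lambda c:cv2.resize(c,(int(c.shape[1]*400/c.shape[0]),400),interpolation=3)
cv2.imwrite('pics/c11.png',np.hstack([g(A),g(B)])[:,:800])
E
```

```text
clock: 16.9
tcp_pos: [0.532, -0.037, 0.1593]
tcp_rot: [3.074, 0.643, 0.001]
contact_force: [-0.1, -0.4, -0.1]
grip_width: 0.07
clock: 17.77
tcp_pos: [0.5315, -0.0368, 0.2991]
tcp_rot: [3.074, 0.643, 0.001]
contact_force: [-0.7, 0.8, 0.1]
grip_width: 0.0699
clock: 18.77
tcp_pos: [0.4113, -0.2853, 0.2985]
tcp_rot: [-3.075, -0.643, 0.0]
contact_force: [-0.4, -0.1, -0.3]
grip_width: 0.0702
tcp [ 0.4116 -0.285   0.2988] F [-0.04 -0.74 -0.13] T [-0.033 -0.     0.014] w 0.0701 t 18.875
dp cm [ 20.99 -17.88  13.83] tilt z [ 1.e-04 -0.e+00 -1.e+00] x [0.916 0.402 0.   ] y [ 0.402 -0.916  0.   ]
```

View pics/c11.png

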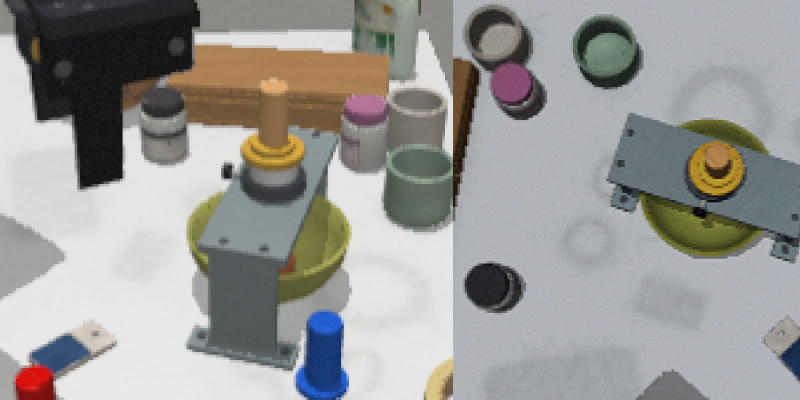

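View pics/top10.png

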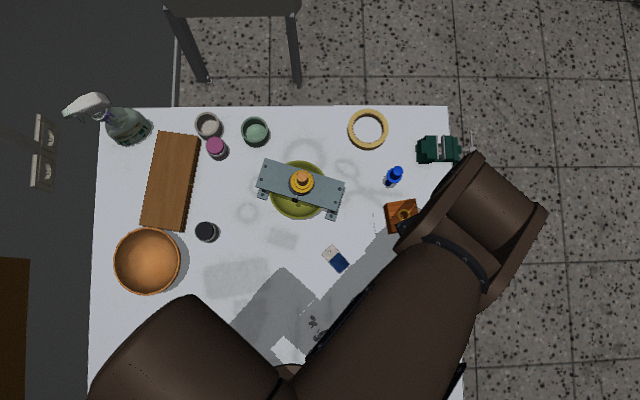

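The rod stands with its collar on the plate (top 301,181). Terracotta shows in the dish beside the stand leg (side 338,228). Dish, jars and tile sit at the same pixels as at the start, and the gripper is clear. I'll hand in.

```bash
python3 -c "
from workcell import close_job;print(close_job())"
```

```text
the job is handed in; nothing more can be done
None
```

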